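Stirrer in the glass, then open the twist-lock coffee canister of unknown hand

TASK

Get things ready for an iced coffee: first take the stirrer out of the draining block and stand it knob-up in the slim glass. Then open the coffee canister: its cap unlocks by turning in one direction only and nobody remembers which, so try both ways if need be, and finish while still holding the cap level, about ten centimetres straight above where it sat. Don't knock the glass over, and leave the mug, sugar jar and teaspoon where they are.

Things in the scene. Friction and masses are not known exactly. Their poses are not given: they have to be found in the camera images.
- canister: Green coffee canister, 88 mm across, with a dark steel foot 104 mm across and 12 mm high, fixed to the worktop (it cannot move or turn). Origin: centre of its underside, z up. Shoulder at 100 mm; a steel neck, hidden in the cap, rises to 124 mm.
- cap: Black twist-lock cap on the canister, loose, 84 to 156 g: disc 60 mm across, 6 mm thick, with a skirt 22 mm down from it. Origin: on the axis, underside of the disc (124 mm above the worktop when seated); z up, x along the grip bar. It starts locked, with 2 mm play up and sideways. Lifts straight off once turned 45 to 110 degrees (best 55 to 80) the right way; it does not rise while turning.
- cap_grip (a point): Where to grip the cap: a point on its axis 29 mm above the cap's origin, in the orange grip bar on top (56 mm long along x, 16 mm thick along y, from 6 to 34 mm above the cap's origin). The right way changes from start to start and cannot be seen. Turned the wrong way, the cap gives about 10 degrees (20 if forced) and stops, still locked; the right way it turns freely.
- stirrer: Stirrer, 170 mm long, 50 g: a steel rod 8 mm in diameter with a wooden knob on top, 18 mm in diameter and 30 mm long (140 to 170 mm above the foot). Origin: centre of the rod's foot; z runs from the foot up to the knob. It starts standing (within about 3 degrees of upright) in the middle hole of the draining block, foot 10 mm above the worktop.
- drainer: White draining block, 90 x 90 mm and 60 mm high, fixed to the worktop. Origin: centre of its underside. The stirrer stands in its middle hole (10 mm wide, 50 mm deep); four empty holes 13 mm wide surround it.
- glass: Slim straight green glass, loose, 0.30 kg, 54 mm across, 110 mm high, walls 4 mm (mouth 46 mm wide), inner floor 6 mm above its underside. Origin: centre of its underside, z up.
- mug: Bystander: blue mug, 80 mm across and 90 mm high, handle towards its own +y. Origin: centre of its underside.
- sugar: Bystander: white sugar jar with a red lid, 66 mm across and 95 mm high. Origin: centre of its underside.
- spoon: Bystander: teaspoon, 150 mm long, lying on the worktop along its own x. Origin: under its middle.
Things that resemble listed ones, but are neither listed nor needed, are in the scene too. There is more than one size of the glass; the one meant has the size given above.

How it is judged:
On the way, in this order (a step that is already met when the one before it is completed fails the run):
1. the stirrer stands knob-up in the glass, let go (z of stirrer in the frame of glass below 0.03 m and horizontal distance between stirrer and glass below 0.03 m and angle between stirrer's own z axis and vertical below 0.5 rad and contact force between stirrer and the fingers below 0.1 N and angle between glass's own z axis and vertical below 0.15 rad), for 0.2 s.
2. the cap is off the canister, held at least 5 cm above its seat (z of cap in the frame of canister above 0.174 m and contact force between cap and the fingers above 2 N), for 0.2 s.
At the end, for the whole second after the job is handed in: Stirrer let go in the upright glass, at rest (foot within 30 mm of the glass axis and underside, lean under 0.5 rad); cap gripped, still, level within 0.35 rad, at least 50 mm above its seat, within 80 mm sideways of the canister axis, touching nothing else (all of step 1 and all of step 2 and linear speed of each of stirrer, cap below 0.05 m/s and horizontal distance between cap and canister below 0.08 m and angle between cap's own z axis and vertical below 0.35 rad and contact force between cap and canister below 0.1 N and contact force between cap and glass below 0.1 N and contact force between cap and stirrer below 0.1 N and contact force between cap and drainer below 0.1 N and contact force between cap and mug below 0.1 N and contact force between cap and sugar below 0.1 N and contact force between cap and spoon below 0.1 N); the arm keeps its last pose, push and grip.
It fails at once if the glass is knocked over (angle between glass's own z axis and vertical above 0.5 rad).
It fails at once if the mug is disturbed (moved over 25 mm) (distance of mug from where it was at the start of the episode above 0.025 m).
It fails at once if the sugar jar is disturbed (moved over 25 mm) (distance of sugar from where it was at the start of the episode above 0.025 m).
It fails at once if the teaspoon is disturbed (moved over 25 mm) (distance of spoon from where it was at the start of the episode above 0.025 m).
It also fails if it takes over 61 s, if anything falls off the work surface, if the arm or the gripper's body presses on something with over 40 N, if the wrist force passes 120 N, or if a joint passes its speed limit or range.

ROBOT

A 6-joint arm with a two-finger parallel gripper is mounted at the origin on the work surface. World frame = base frame: x ahead of the robot, y to its left, z up, the work surface at z = 0. Lengths are in m, angles in rad, forces in N, time in s.
With the tool pointing down it reaches from about 0.225 to 0.875 m from the base axis. Payload 3.4 kg.
Tool frame: the origin (TCP) lies at the very end of the fingers, on their centre line; the grasp point (between the pads) lies 19 mm behind it; z points along the fingers, y is the line along which they close (so a half turn about z gives the same grasp; the last joint's range is limited). The gripper opens to 85 mm and grips with 20 to 120 N. Pads are 22 mm wide; open, the fingers measure 114 mm over their backs; the gripper's body (76 mm by 85 mm) begins 54 mm behind the grasp point. The pads swing forward as they close: fully open they stand 13 mm farther back than shut.
Start: joints at [-1.366, 0.276, 1.505, -0, 1.361, -0.121], TCP at [0.184, -0.545, 0.231] pointing down, gripper open.
Joint ranges: [-2.89, 2.89], [-0.75, 2.08], [0.22, 2.7], [-1.18, 4.32], [0.11, 2.71], [-2.7, 2.7]. Speed limits (rad/s): [2.57, 2.57, 3.14, 3.14, 3.14, 3.14].

INTERFACE

Orientations are given as a unit quaternion [w, x, y, z].
In Python, from rig import manip, eyes gives the robot as it stands.
- The arm moves only by the tool servo_tool, never from a script. Its argument "series" is text: rows parted by semicolons, each of 7 numbers parted by spaces: the shift along the tool's x, y, z in m, then the turn, a rotation vector about the tool's x, y, z in degrees, then the closure, from 0 (fully open) to 1 (shut). In form: dx dy dz ax ay az fingers; .... A call has 1 to 5 rows; each row is the pose to reach, as a shift and turn from the pose commanded when the call began, along the tool's axes at that moment; what a row does not reach only later rows make up. A row lasts 1/10 s, in which the tool goes at most 50 mm and 8.59 degrees, less where a joint would pass 70% of its speed; a pose out of reach is approached as far as the arm can. A call with a gripper value outside its range is refused whole. The fingers move at their own pace and stop on an object; "squeeze" is the grip in N (left out, the last holds). Time passes only in rows, so rows that repeat a pose let the fingers close. It gives the time, the measured TCP pose, the force, the opening and the grip force at its end, in the units of the state.
- manip.get_state(): the state, without advancing time (a new reading comes with each control period).
- eyes.get_image(name): name is "scene" or "side" or "wrist"; returns the picture (420x560x3 uint8, red, green, blue); there is no depth.
- eyes.camera_info(name): a dict with "fx", "fy", "cx", "cy" (pixels), "dist" ([k1, k2, p1, p2, k3] as OpenCV has them; the pictures are not rectified), "eye" and "orientation" of the camera in the world. Camera axes: x right, y down, z forward; pixel columns grow to the right and rows downward; lengths in m; the calibration is good to about 2 mm. A picture is of the moment at which its call begins: read the wrist's pose just before it. camera_info takes no time and is no camera call; for the wrist camera it gives the pose at the moment of the call.
- manip.sign_off(): hands the job in; it is judged then, once.
The state is a dict: "clock": time; "qpos": joint angles; "qd": joint speeds; "effort": joint torques, N m; "position": TCP position; "ee_rot": TCP orientation; "contact_force": force on the tool from outside, world axes, zero at the start; "moment": the same for the moment, N m; "width": finger opening in m; "gripper_force": force on a finger pad.
Only numpy, scipy, OpenCV 4.12 (cv2) and the standard library are available. Lean on these libraries where they do the work, as an engineer would, in place of code of your own. Each camera call takes 0.05 s, during which the arm holds its last target. There are 200 camera calls.

## Working session

There is one attempt and no reset: what is moved stays moved. The work goes in short steps, Python scripts to look and compute and a tool call to move; the robot and the scene stay as the last step left them, time stands still between calls to the robot, and variables do not carry over. Pictures are saved under pics/ and viewed, at most 13 in all, crops included, and the job is handed in when it is done.

Besides the shell and the picture viewer there is one more tool, called as name(argument=value, ...) on one line, values as JSON. servo_tool: Moves the arm, as the interface text tells. Its arguments: {"type":"object","properties":{"series":{"type":"string"},"squeeze":{"type":"number"}},"required":["series"]}

```bash
mkdir -p pics; ls; python3 - <<'E'
from rig import manip, eyes
import cv2
print(manip.get_state())
for n in ("scene","side"):
    print(n,eyes.camera_info(n))
    cv2.imwrite(f"pics/{n}0.png",eyes.get_image(n)[:,:,::-1])
print(eyes.camera_info("wrist"))
E
```

```text
pics
{'clock': 0.0, 'qpos': array([-1.36597457e+00,  2.76607716e-01,  1.50613985e+00,  4.67510760e-05,
        1.36068408e+00, -1.20971691e-01]), 'qd': array([-0.00037477,  0.00182014, -0.00129788,  0.00031579, -0.000411  ,
       -0.0008281 ]), 'effort': array([ 1.39246560e-03, -4.16762531e+01, -2.45804036e+01,  1.41793862e-04,
        1.12448234e-02,  1.73115751e-06]), 'position': array([ 0.18395387, -0.54422844,  0.23042977]), 'ee_rot': array([-9.19650361e-04,  9.86762018e-01,  1.62172358e-01, -1.57019154e-05]), 'contact_force': array([-0.04040467, -0.28135818, -0.34345325]), 'moment': array([-0.03295181, -0.01210923,  0.04175848]), 'gripper_force': 0.0, 'width': 0.08515001612453331}
scene {'fx': 379.04722605953657, 'fy': 379.04722605953657, 'cx': 277.3512087647262, 'cy': 221.3206653911086, 'dist': array([0.01387691, 0.        , 0.        , 0.        , 0.        ]), 'eye': array([0.9726449 , 0.24663964, 0.65392926]), 'orientation': array([-0.15386466,  0.45201971,  0.83191167, -0.28271334])}
side {'fx': 507.22045358212614, 'fy': 507.22045358212614, 'cx': 276.65759647915536, 'cy': 210.07477701808014, 'dist': array([0.02858223, 0.        , 0.        , 0.        , 0.        ]), 'eye': array([ 0.4353109 , -0.74798019,  0.66335773]), 'orientation': array([-0.45013909,  0.88537142, -0.10375544,  0.05222122])}
{'fx': 325.16704367747445, 'fy': 325.16704367747445, 'cx': 278.635141410187, 'cy': 208.77244227390648, 'dist': array([-0.00715837,  0.        ,  0.        ,  0.        ,  0.        ]), 'eye': array([ 0.24945892, -0.5237464 ,  0.37202874]), 'orientation': array([ 0.11364228,  0.80449679, -0.57708805, -0.08270271])}
```

View pics/scene0.png

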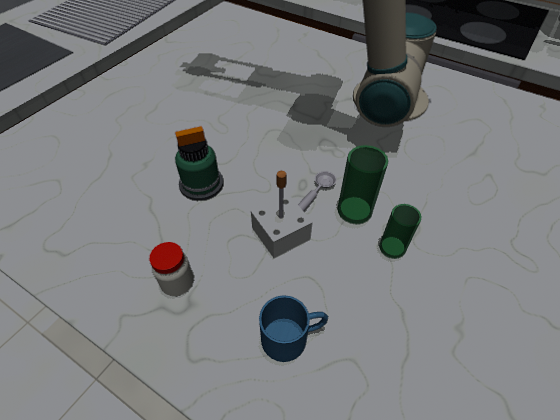

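View pics/side0.png

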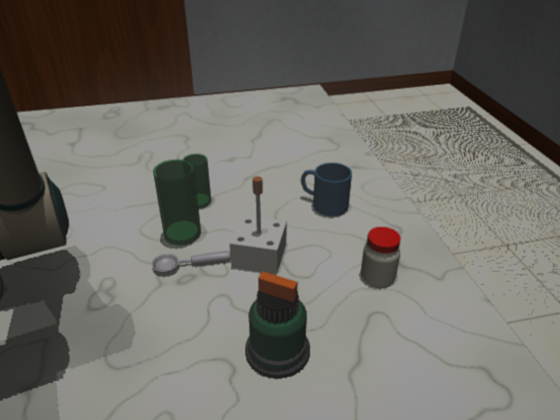

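The scene view shows the stirrer knob at (281,179), the block at (281,228), the canister with its orange bar at (190,137), sugar at (170,268), mug at (285,328) and spoon at (318,190). There are two green glasses, a big one at (362,185) and a small one at (400,230). In the side view the knob is at (258,185), the bar at (278,287), the big glass at (178,200) and the small one at (197,180), partly hidden.

Things that could be mistaken: the big glass (362,185) and small glass (400,230), to be told apart by measured size. The canister is also green but has the orange bar. I'll measure these next.

```bash
cat > h.py <<'E'
import numpy as np, cv2
from scipy.spatial.transform import Rotation as R
def rot(q): return R.from_quat([q[1],q[2],q[3],q[0]]).as_matrix()
def ray(ci,uv):
    K=np.array([[ci['fx'],0,ci['cx']],[0,ci['fy'],ci['cy']],[0,0,1]])
    p=cv2.undistortPoints(np.array([[uv]],float),K,np.array(ci['dist']))[0,0]
    d=rot(ci['orientation'])@np.array([p[0],p[1],1.]); return np.array(ci['eye']),d/np.linalg.norm(d)
def onz(ci,uv,z):
    o,d=ray(ci,uv); return o+d*(z-o[2])/d[2]
def tri(c1,u1,c2,u2):
    (o1,d1),(o2,d2)=ray(c1,u1),ray(c2,u2)
    A=np.c_[d1,-d2]; s=np.linalg.lstsq(A,o2-o1,rcond=None)[0]
    a,b=o1+s[0]*d1,o2+s[1]*d2; return (a+b)/2,np.linalg.norm(a-b)
def blobs(mask,mn=30):
    n,l,st,c=cv2.connectedComponentsWithStats(mask.astype(np.uint8)*255)
    return [(st[i].tolist(),c[i].round(1).tolist(),l==i) for i in range(1,n) if st[i][4]>=mn]
E
python3 - <<'E'
from h import *
from rig import eyes
I={};C={}
for n in("scene","side"):
    I[n]=cv2.imread(f"pics/{n}0.png"); C[n]=eyes.camera_info(n)
    hsv=cv2.cvtColor(I[n],cv2.COLOR_BGR2HSV); H,S,V=cv2.split(hsv)
    print(n,"orange",[(b[0],b[1]) for b in blobs((H>3)&(H<18)&(S>140)&(V>80)) if b[0][1]>100])
    print(n,"green",[(b[0],b[1]) for b in blobs((H>50)&(H<85)&(S>80),100)])
    m=(H>50)&(H<85)&(S>80)
    print("blue",[(b[0],b[1]) for b in blobs((H>98)&(H<118)&(S>110),150)])
E
python3 - <<'E'
import cv2,numpy as np
a=cv2.imread('pics/scene0.png')[100:280,160:430]; b=cv2.imread('pics/side0.png')[150:380,140:330]
a=cv2.resize(a,None,fx=1.62,fy=1.62,interpolation=2)
b=cv2.resize(b,None,fx=1.85,fy=1.85,interpolation=2)
h=max(a.shape[0],b.shape[0]); p=lambda x:np.pad(x,((0,h-x.shape[0]),(0,0),(0,0)))
o=np.hstack([p(a),p(b)]);print(o.shape);cv2.imwrite('pics/crop1.png',o)
E
```

```text
scene orange [([175, 126, 28, 11, 139], [188.5, 131.2]), ([277, 171, 9, 7, 49], [281.0, 173.9])]
scene green [([338, 145, 50, 79, 2740], [361.3, 182.7]), ([175, 146, 43, 43, 1132], [197.6, 170.0]), ([380, 204, 41, 54, 1449], [399.5, 230.1])]
blue [([259, 296, 69, 66, 2853], [286.0, 327.0])]
side orange [([259, 272, 38, 18, 322], [277.6, 280.3])]
side green [([197, 193, 12, 12, 118], [201.8, 198.5]), ([166, 220, 32, 21, 490], [181.5, 230.1]), ([253, 302, 53, 35, 761], [280.6, 323.5])]
blue []
(426, 789, 3)
```

View pics/crop1.png

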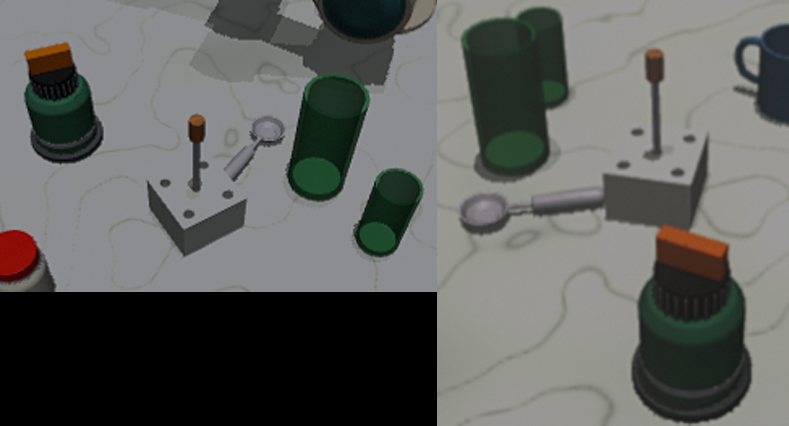

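The crop shows the small glass (scene 400,230) has a straight body roughly 0.65 times the size of the big one. The stirrer is the only knobbed rod, and its rod enters the block top at scene (281.6,216.7). I'll triangulate and compare sizes.

```bash
python3 - <<'E'
from h import *
from rig import eyes
s=eyes.camera_info("scene");d=eyes.camera_info("side")
np.set_printoptions(precision=4,suppress=True)
print("knob top",tri(s,(281.6,172.5),d,(257.8,178.5)))
print("rod at block top",tri(s,(281.6,216.7),d,(258.4,233.2)),onz(s,(281.6,216.7),.06))
print("bar top",tri(s,(190.2,130.9),d,(277.8,279.2)))
print("bar ends side z.158",onz(d,(260.5,275.0),.158),onz(d,(297.3,283.3),.158))
a,b=onz(s,(175.7,134.5),.158),onz(s,(204,128.0),.158);print("bar scene",a,b)
for n,rim,w,base,h in(("small",(406.3,215.4),28,(393.3,247.5),.11),("big",(367.4,160.5),41,(356.3,209.9),.11)):
    f=onz(s,base,.006); o,r=ray(s,rim)
    # height at which the rim ray passes nearest the vertical over the base
    t=np.dot((f-o)[:2],r[:2])/np.dot(r[:2],r[:2]); p=o+t*r
    print(n,"base",f,"rim",p,"off",p[:2]-f[:2],"diam",w*np.dot(p-o,rot(s['orientation'])[:,2])/s['fx'])
for z,u in((.11,(367.4,160.5)),(.11,(406.3,215.4))):print(onz(s,u,z))
print("drainer corners",[onz(s,(u/1.62+160,v/1.62+100),.06) for u,v in((148,180),(185,217),(246,197),(203,160))])
print("canister foot",onz(s,(160+66.5/1.62,100+137/1.62),.012))
print("mug",onz(s,(284,343),0),"sugar",onz(s,(167,257),.095),"spoon",onz(s,(324,180),0),onz(s,(303,208),0))
E
```

```text
knob top (array([ 0.5756, -0.0034,  0.1814]), np.float64(0.0035607782357274455))
rod at block top (array([ 0.5744, -0.0025,  0.0569]), np.float64(0.002735142741219945)) [ 0.575  -0.0008  0.06  ]
bar top (array([ 0.5565, -0.2344,  0.1571]), np.float64(0.003686231320259934))
bar ends side z.158 [ 0.5356 -0.2225  0.158 ] [ 0.5826 -0.251   0.158 ]
bar scene [ 0.5796 -0.2501  0.158 ] [ 0.5331 -0.2157  0.158 ]
small base [0.4821 0.2116 0.006 ] rim [0.4823 0.2098 0.1105] off [ 0.0001 -0.0017] diam 0.05125531470609791
big base [0.4331 0.1047 0.006 ] rim [0.4339 0.1015 0.1529] off [ 0.0009 -0.0032] diam 0.07797567629604514
[0.3878 0.0891 0.11  ]
[0.4818 0.2098 0.11  ]
drainer corners [array([ 0.5961, -0.0597,  0.06  ]), array([0.6185, 0.0101, 0.06  ]), array([0.5529, 0.056 , 0.06  ]), array([ 0.531 , -0.0198,  0.06  ])]
canister foot [ 0.5645 -0.2274  0.012 ]
mug [0.7689 0.1287 0.    ] sugar [ 0.7814 -0.1049  0.095 ] spoon [ 0.3865 -0.001   0.    ] [0.4879 0.0011 0.    ]
```

The small glass measures 110 mm high and about 51–54 mm across, at (0.482, 0.210). That makes it the one meant; the other is 150 x 78 mm. The stirrer is at (0.575,-0.003) with its knob top at 0.181 (expected 0.18), and the bar top is at (0.556,-0.234,0.157) (expected 0.158). All of these match, so I'll move.

servo_tool(series="0.04 -0.028 -0.01 0 0 0 0; 0.08 -0.057 -0.02 0 0 0 0; 0.12 -0.085 -0.02 0 0 0 0; 0.16 -0.114 -0.02 0 0 0 0; 0.2 -0.142 -0.02 0 0 0 0")

```text
clock: 0.6
position: [0.3287, -0.3443, 0.2511]
ee_rot: [-0.0, 0.987, 0.162, 0.0]
contact_force: [0.4, -1.1, 0.2]
width: 0.0849
gripper_force: 0.0
```

servo_tool(series="0.04 -0.028 0 0 0 0 0; 0.08 -0.057 0 0 0 0 0; 0.12 -0.085 0 0 0 0 0; 0.16 -0.114 0 0 0 0 0; 0.2 -0.142 0 0 0 0 0")

```text
clock: 1.1
position: [0.4727, -0.1457, 0.2511]
ee_rot: [0.0, 0.987, 0.162, -0.0]
contact_force: [0.6, -0.8, 0.6]
width: 0.0852
gripper_force: 0.0
```

```bash
python3 - <<'E'
from h import *
from rig import eyes,manip
np.set_printoptions(precision=4,suppress=True)
ci=eyes.camera_info("wrist"); I=eyes.get_image("wrist")[:,:,::-1]
cv2.imwrite("pics/w1.png",I)
print(ci['eye'],rot(ci['orientation'])[:,2])
def proj(p):
    c=rot(ci['orientation']).T@(np.array(p)-ci['eye']); return ci['fx']*c[0]/c[2]+ci['cx'],ci['fy']*c[1]/c[2]+ci['cy']
print(proj((.575,-.003,.18)),proj((.5565,-.234,.158)),proj((.482,.21,.11)))
E
```

```text
[ 0.5382 -0.1249  0.3926] [-0.2642 -0.0891 -0.9604]
(np.float64(95.06638375899078), np.float64(-21.991980881551797)) (np.float64(433.0128936421703), np.float64(140.2609332419206)) (np.float64(-146.46081831911147), np.float64(42.96984220054145))
```

View pics/w1.png

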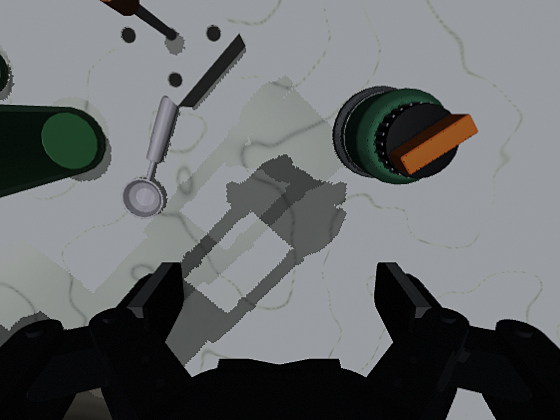

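The wrist view shows the cap's orange bar at (435,143), the rod entering the block at about (174,41), the knob cut off at the top (118,3), and the big glass at left. I'll fit the bar from this picture.

```bash
python3 - <<'E'
from h import *
from rig import eyes
np.set_printoptions(precision=4,suppress=True)
ci=eyes.camera_info("wrist"); I=cv2.imread("pics/w1.png"); H,S,V=cv2.split(cv2.cvtColor(I,cv2.COLOR_BGR2HSV))
m=(H>3)&(H<20)&(S>140); m[:60]=0
print(np.percentile(V[m],[5,25,50,75,95]))
for thr in (120,170,190):
    B=blobs(m&(V>thr),50)
    for b in B:
        c,sz,a=cv2.minAreaRect(cv2.findNonZero(b[2].astype(np.uint8)))
        P=np.array([onz(ci,q,.158)[:2] for q in cv2.boxPoints((c,sz,a))])
        e=[np.linalg.norm(P[i]-P[(i+1)%4]) for i in range(2)]; k=int(np.argmax(e)); v=P[k+1]-P[k]
        print(thr,b[0],P.mean(0),e,np.degrees(np.arctan2(v[1],v[0])))
print("rod",onz(ci,(174.5,40),.06))
E
```

```text
[ 30.  41. 145. 146. 149.]
120 [401, 115, 77, 59, 1564] [ 0.5607 -0.2312] [np.float64(0.05431338270225225), np.float64(0.014504098733798047)] -37.434245890140666
rod [ 0.5751 -0.0029  0.06  ]
```

servo_tool(series="0.04 -0.028 0 0 0 0 0; 0.08 -0.057 0 0 0 0 0; 0.104 -0.076 0 0 0 0 0; 0.104 -0.076 0 0 0 0 0")

```text
clock: 1.55
position: [0.5479, -0.0393, 0.2505]
ee_rot: [-0.001, 0.986, 0.164, 0.0]
contact_force: [-0.4, -1.1, -0.2]
width: 0.085
gripper_force: 0.0
```

```bash
python3 - <<'E'
from h import *
from rig import eyes
np.set_printoptions(precision=4,suppress=True)
ci=eyes.camera_info("wrist"); I=np.ascontiguousarray(eyes.get_image("wrist")[:,:,::-1]); cv2.imwrite("pics/w2.png",I)
H,S,V=cv2.split(cv2.cvtColor(I,cv2.COLOR_BGR2HSV))
for b in blobs((H<20)&(S>110)&(V>40),60):
    print(b[0],b[1],onz(ci,b[1],.165))
    # top disc: brighter part
    v=V[b[2]]; print(np.percentile(v,[5,25,50,75,95]))
E
```

```text
[231, 154, 26, 26, 524] [243.4, 166.5] [ 0.5721 -0.006   0.165 ]
[ 63.15 109.   116.   124.   132.  ]
[465, 248, 86, 54, 2297] [508.2, 271.9] [ 0.5606 -0.2234  0.165 ]
[ 41.  43. 109. 151. 153.]
```

View pics/w2.png

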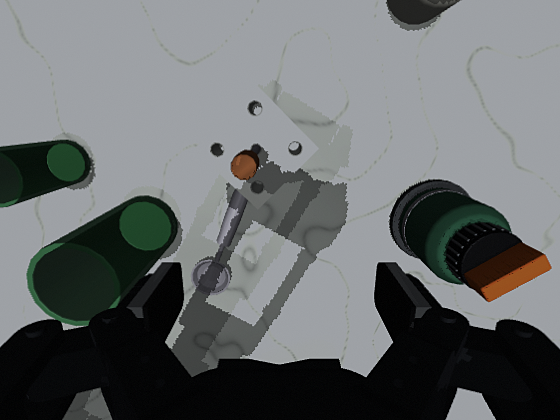

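The knob is at (243,166), which puts it at (0.572,-0.006) with a slight lean. Nothing else is near the fingers. I'll descend and grip.

servo_tool(series="0.033 -0.024 0 0 0 0 0; 0.033 -0.024 0.03 0 0 0 0; 0.033 -0.024 0.07 0 0 0 0; 0.033 -0.024 0.106 0 0 0 0; 0.033 -0.024 0.106 0 0 0 0", squeeze=40)

```text
clock: 2.1
position: [0.565, -0.01, 0.1404]
ee_rot: [-0.001, 0.987, 0.162, -0.006]
contact_force: [-1.8, -0.9, -0.2]
width: 0.0854
gripper_force: 0.0
```

servo_tool(series="0 0 0 0 0 0 1; 0 0 0 0 0 0 1; 0 0 0 0 0 0 1; 0 0 0 0 0 0 1; 0 0 0 0 0 0 1")

```text
clock: 2.6
position: [0.5704, -0.0089, 0.1466]
ee_rot: [-0.0, 0.987, 0.162, 0.001]
contact_force: [-0.3, 1.6, 4.8]
width: 0.0167
gripper_force: 38.8
```

servo_tool(series="0 0 -0.02 0 0 0 1; 0 0 -0.04 0 0 0 1; 0 0 -0.07 0 0 0 1; 0 0 -0.105 0 0 0 1; 0 0 -0.14 0 0 0 1")

```text
clock: 3.1
position: [0.5695, -0.009, 0.2866]
ee_rot: [0.0, 0.987, 0.162, -0.0]
contact_force: [0.6, -0.2, -0.3]
width: 0.0171
gripper_force: 39.3
```

```bash
python3 - <<'E'
from h import *
from rig import eyes
for n in ("side","scene"): cv2.imwrite(f"pics/{n}2.png",eyes.get_image(n)[:,:,::-1])
a=cv2.resize(cv2.imread("pics/scene2.png")[60:280,230:450],(396,396));b=cv2.resize(cv2.imread("pics/side2.png")[60:280,120:340],(396,396))
cv2.imwrite("pics/lift.png",np.hstack([a,b]))
E
```

```text
(no output)
```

View pics/lift.png

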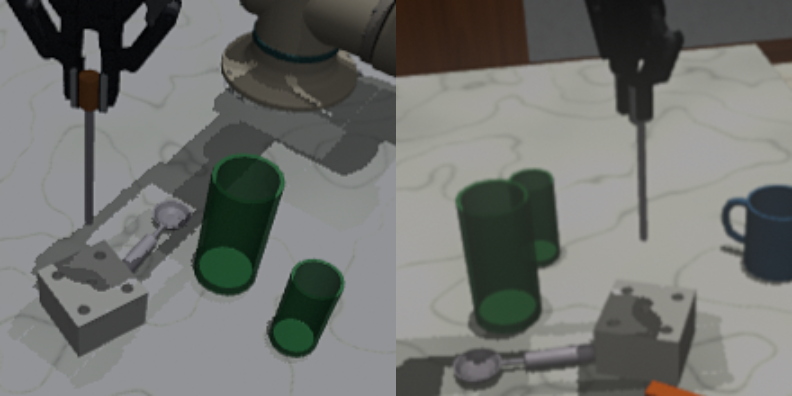

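The stirrer is held upright and clear of the block, with its foot at scene (279.4,183.3) and side (257.2,193.3). I'll check the foot position against the glass.

```bash
python3 - <<'E'
from h import *
from rig import eyes,manip
np.set_printoptions(precision=4,suppress=True)
s=eyes.camera_info("scene");d=eyes.camera_info("side")
f,e=tri(s,(279.4,183.3),d,(257.2,193.3)); print("foot",f,e,manip.get_state()['position'])
print("rim",tri(s,(406.2,215.5),d,(195.3,159.5)), onz(d,(195.3,159.5),.11))
g=np.array([.482,.2105]); 
for base in (f[:2],manip.get_state()['position'][:2]):
    w=g-base; a=np.radians(18.7); print(w, w@[np.cos(a),np.sin(a)], w@[np.sin(a),-np.cos(a)])
E
```

```text
foot [ 0.5742 -0.0074  0.1518] 0.0007804721342230627 [ 0.5726 -0.0094  0.2911]
rim (array([0.4826, 0.2097, 0.1102]), np.float64(0.00045518447854271936)) [0.4827 0.2097 0.11  ]
[-0.0922  0.2179] -0.01751372248081773 -0.23593854451042187
[-0.0906  0.2199] -0.015301811048123573 -0.2373015771614221
```

servo_tool(series="-0.003 -0.045 0 0 0 0 1; -0.006 -0.09 0 0 0 0 1; -0.01 -0.135 0 0 0 0 1; -0.013 -0.18 0 0 0 0 1; -0.016 -0.215 0 0 0 0 1")

```text
clock: 3.7
position: [0.4841, 0.1914, 0.2846]
ee_rot: [-0.0, 0.987, 0.163, -0.001]
contact_force: [1.1, -0.4, 0.5]
width: 0.0169
gripper_force: 39.4
```

servo_tool(series="0 -0.012 0 0 0 0 1; 0 -0.021 0 0 0 0 1; 0 -0.021 0 0 0 0 1; 0 -0.021 0 0 0 0 1")

```text
clock: 4.1
position: [0.4797, 0.2084, 0.285]
ee_rot: [0.001, 0.987, 0.162, -0.0]
contact_force: [-0.7, 0.3, -0.0]
width: 0.017
gripper_force: 39.4
```

```bash
python3 - <<'E'
from h import *
from rig import eyes,manip
print(manip.get_state()['position'])
for n in ("side","scene"): cv2.imwrite(f"pics/{n}3.png",eyes.get_image(n)[:,:,::-1])
a=cv2.resize(cv2.imread("pics/scene3.png")[100:280,330:470],None,fx=2.5,fy=2.5);b=cv2.resize(cv2.imread("pics/side3.png")[60:240,130:270],None,fx=2.5,fy=2.5)
cv2.imwrite("pics/over.png",np.hstack([a,b]))
E
```

```text
[0.47970208 0.20841181 0.28497952]
```

View pics/over.png

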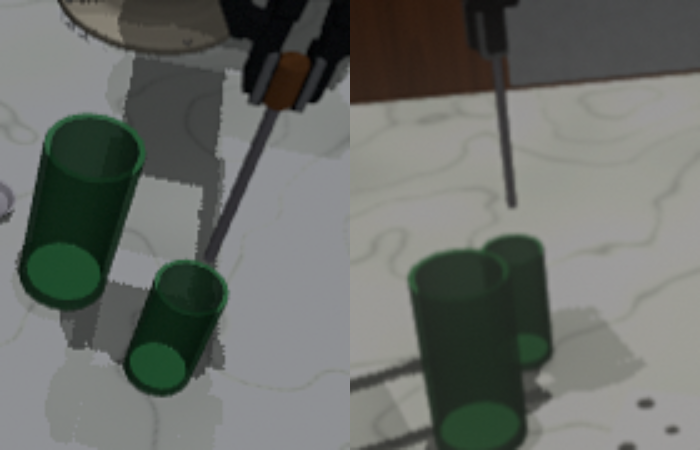

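The foot is at scene (414,204) and side (195.2,142.8), and the glass rim is at scene (406,216) and side (195.2,159).

```bash
python3 - <<'E'
from h import *
from rig import eyes,manip
np.set_printoptions(precision=4,suppress=True)
s=eyes.camera_info("scene");d=eyes.camera_info("side")
print("foot",tri(s,(414,204),d,(195.2,142.8)),"rim",tri(s,(406,216),d,(195.2,159)))
E
```

```text
foot (array([0.486 , 0.214 , 0.1483]), np.float64(0.0016362252247328695)) rim (array([0.4831, 0.2101, 0.1105]), np.float64(0.0012291084869424508))
```

The foot is 5 mm off the glass axis. I'll correct that and lower it.

servo_tool(series="-0.004 0.003 0.015 0 0 0 1; -0.004 0.003 0.04 0 0 0 1; -0.004 0.003 0.07 0 0 0 1; -0.004 0.003 0.1 0 0 0 1; -0.004 0.003 0.12 0 0 0 1")

```text
clock: 4.7
position: [0.4759, 0.2038, 0.1632]
ee_rot: [0.0, 0.987, 0.161, -0.001]
contact_force: [0.2, 0.1, -0.0]
width: 0.017
gripper_force: 39.4
```

servo_tool(series="0 0 0.01 0 0 0 1; 0 0 0.017 0 0 0 1; 0 0 0.017 0 0 0 1; 0 0 0.017 0 0 0 1")

```text
clock: 5.1
position: [0.4772, 0.2052, 0.1491]
ee_rot: [-0.0, 0.987, 0.162, 0.001]
contact_force: [0.2, 0.6, -1.0]
width: 0.0165
gripper_force: 39.4
```

servo_tool(series="0 0 0 0 0 0 0.7; 0 0 0 0 0 0 0.4; 0 0 0 0 0 0 0; 0 0 0 0 0 0 0; 0 0 0 0 0 0 0")

```text
clock: 5.6
position: [0.4764, 0.2053, 0.1484]
ee_rot: [0.0, 0.987, 0.162, 0.0]
contact_force: [-0.4, 0.1, 0.9]
width: 0.0819
gripper_force: 0.0
```

servo_tool(series="0 0 -0.02 0 0 0 0; 0 0 -0.05 0 0 0 0; 0 0 -0.09 0 0 0 0; 0 0 -0.12 0 0 0 0; 0 0 -0.12 0 0 0 0")

```text
clock: 6.1
position: [0.4789, 0.206, 0.2731]
ee_rot: [-0.001, 0.987, 0.162, 0.005]
contact_force: [0.4, 0.7, -0.3]
width: 0.0852
gripper_force: 0.0
```

```bash
python3 - <<'E'
from h import *
from rig import eyes,manip
for n in ("side","scene"): cv2.imwrite(f"pics/{n}4.png",eyes.get_image(n)[:,:,::-1])
a=cv2.resize(cv2.imread("pics/scene4.png")[100:280,330:470],None,fx=2.5,fy=2.5);b=cv2.resize(cv2.imread("pics/side4.png")[60:240,130:270],None,fx=2.5,fy=2.5)
cv2.imwrite("pics/in.png",np.hstack([a,b]))
E
```

```text
(no output)
```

View pics/in.png

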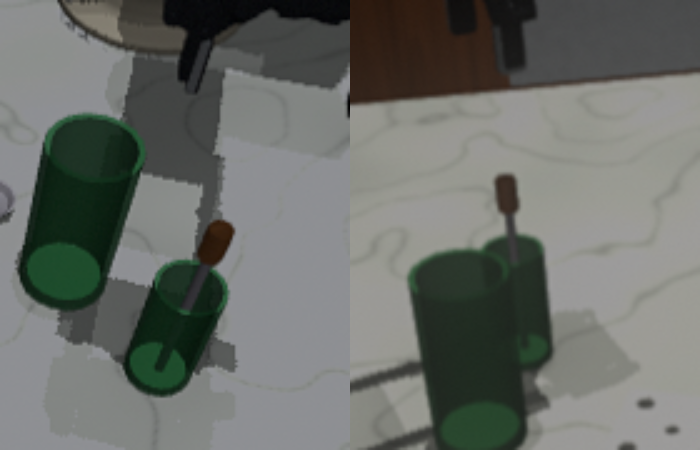

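The stirrer stands knob-up with a slight lean in the upright glass: knob at scene crop (216,242), foot on the green floor at (160,370). Next is the cap.

servo_tool(series="-0.003 0.032 0 0 0 -8.3 0; -0.005 0.063 0 0 0 -16.5 0; -0.008 0.095 0 0 0 -24.8 0; -0.011 0.126 0 0 0 -33 0; -0.013 0.158 0 0 0 -41.3 0")

```text
clock: 6.7
position: [0.5136, 0.0503, 0.2663]
ee_rot: [-0.001, 0.865, 0.502, -0.002]
contact_force: [0.2, 0.6, 0.1]
width: 0.0851
gripper_force: 0.0
```

servo_tool(series="-0.023 0.022 0 0 0 -8.3 0; -0.046 0.044 0 0 0 -16.5 0; -0.068 0.066 0 0 0 -24.8 0; -0.091 0.088 0 0 0 -33 0; -0.114 0.11 0 0 0 -41.3 0")

```text
clock: 7.2
position: [0.552, -0.1034, 0.2662]
ee_rot: [-0.002, 0.632, 0.775, -0.001]
contact_force: [-0.1, 0.2, -0.9]
width: 0.0855
gripper_force: 0.0
```

servo_tool(series="-0.032 0.001 0 0 0 -8.3 0; -0.063 0.003 0 0 0 -16.5 0; -0.095 0.004 0 0 0 -24.8 0; -0.126 0.006 0 0 0 -33 0; -0.158 0.007 0 0 0 -41.3 0")

```text
clock: 7.7
position: [0.5899, -0.2567, 0.2659]
ee_rot: [-0.002, 0.318, 0.948, 0.0]
contact_force: [0.9, -1.0, 0.7]
width: 0.0854
gripper_force: 0.0
```

servo_tool(series="0 0 0 0 0 0 0; 0 0 0 0 0 0 0")

```text
clock: 7.9
position: [0.5897, -0.2559, 0.2659]
ee_rot: [-0.002, 0.322, 0.947, 0.001]
contact_force: [0.4, -0.3, -0.2]
width: 0.0855
gripper_force: 0.0
```

```bash
python3 - <<'E'
from h import *
from rig import eyes,manip
np.set_printoptions(precision=4,suppress=True)
st=manip.get_state(); print(st['position'],st['ee_rot'],st['qpos'])
ci=eyes.camera_info("wrist"); I=np.ascontiguousarray(eyes.get_image("wrist")[:,:,::-1]); cv2.imwrite("pics/w3.png",I)
H,S,V=cv2.split(cv2.cvtColor(I,cv2.COLOR_BGR2HSV))
m=(H>3)&(H<20)&(S>140)
for thr in (40,100,130):
  for b in blobs(m&(V>thr),100):
    P=np.array([onz(ci,q,.158)[:2] for q in cv2.boxPoints(cv2.minAreaRect(cv2.findNonZero(b[2].astype(np.uint8))))])
    e=[np.linalg.norm(P[i]-P[(i+1)%4]) for i in range(2)]; k=int(np.argmax(e)); v=P[k+1]-P[k]
    print(thr,b[0],b[1],P.mean(0),np.array(e),np.degrees(np.arctan2(v[1],v[0])))
E
```

```text
[ 0.5897 -0.2559  0.2659] [-0.0022  0.322   0.9467  0.0007] [-0.5179  0.3669  1.2847  0.0005  1.4946 -1.433 ]
40 [260, 124, 21, 72, 1419] [270.5, 158.7] [ 0.5545 -0.2403] [0.0149 0.0542] -37.49884745623961
100 [261, 124, 17, 25, 266] [266.8, 135.3] [ 0.5392 -0.2299] [0.0119 0.0174] -33.49477154456835
130 [261, 125, 13, 23, 218] [266.1, 134.8] [ 0.5387 -0.2308] [0.0089 0.0162] -37.831778891103674
```

View pics/w3.png

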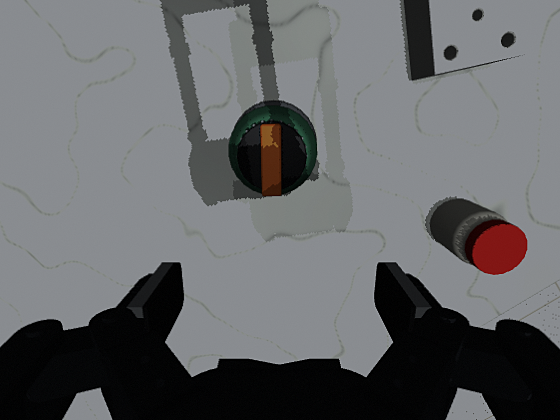

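The wrist view looks down on the bar at (270,159), lined up with the tool x axis and between the fingertips. Sugar is at (497,247), well clear. I'll move directly above the bar and remeasure closer, averaging readings.

servo_tool(series="0.02 -0.003 0 0 0 0 0; 0.038 -0.006 0.015 0 0 0 0; 0.038 -0.006 0.045 0 0 0 0; 0.038 -0.006 0.07 0 0 0 0; 0.038 -0.006 0.07 0 0 0 0")

```text
clock: 8.45
position: [0.5538, -0.2346, 0.1947]
ee_rot: [-0.004, 0.321, 0.947, 0.001]
contact_force: [-0.9, -0.4, -0.1]
width: 0.0852
gripper_force: 0.0
```

```bash
cat > m.py <<'E'
from h import *
from rig import eyes,manip
np.set_printoptions(precision=4,suppress=True)
out=[]
for k in range(6):
    st=manip.get_state(); ci=eyes.camera_info("wrist"); I=np.ascontiguousarray(eyes.get_image("wrist")[:,:,::-1])
    H,S,V=cv2.split(cv2.cvtColor(I,cv2.COLOR_BGR2HSV)); B=max(blobs((H>3)&(H<20)&(S>140)&(V>40),100),key=lambda b:b[0][4])
    r=cv2.minAreaRect(cv2.findNonZero(B[2].astype(np.uint8)))
    P=np.array([onz(ci,q,.158) for q in cv2.boxPoints(r)])
    e=[np.linalg.norm(P[i]-P[(i+1)%4]) for i in range(2)]; j=int(np.argmax(e)); T=rot(st['ee_rot']).T
    v=T@(P[j+1]-P[j]); out.append(np.r_[T@(P.mean(0)-st['position']),np.degrees(np.arctan2(v[1],v[0]))%180,e,P.mean(0)[:2],st['position']])
print(B[0],B[1],r); out=np.array(out); print("dx dy dz ang e e X Y TCP"); print(out.mean(0)); print(out.std(0))
cv2.imwrite("pics/w4.png",I)
E
python3 m.py
```

```text
[264, 190, 26, 86, 2137] [276.7, 231.2] ((276.4999694824219, 232.49996948242188), (84.99998474121094, 24.999996185302734), 90.0)
dx dy dz ang e e X Y TCP
[ -0.0001  -0.0038   0.0402 179.4821   0.0148   0.0544   0.5541  -0.2396
   0.5564  -0.2365   0.1982]
[0.0019 0.0001 0.0019 0.0065 0.0002 0.0003 0.0001 0.0001 0.0014 0.0011
 0.0019]
```

View pics/w4.png

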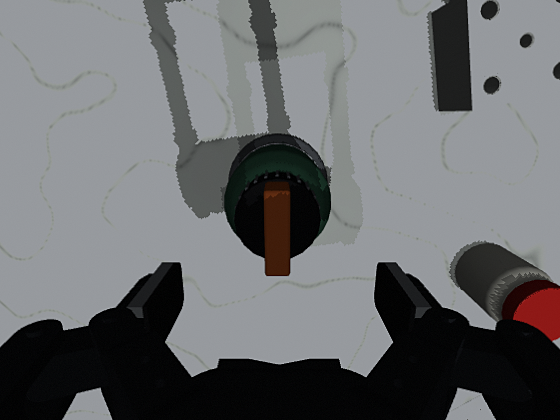

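The bar is at (276.7,231), centred between the fingertips to within about 2–4 mm and aligned within 0.5°. I'll descend and grip.

servo_tool(series="0 -0.002 0.02 0 0 0 0; 0 -0.002 0.04 0 0 0 0; 0 -0.002 0.055 0 0 0 0; 0 -0.002 0.062 0 0 0 0; 0 -0.002 0.062 0 0 0 0", squeeze=60)

```text
clock: 9.25
position: [0.5554, -0.2391, 0.136]
ee_rot: [-0.0, 0.321, 0.947, 0.0]
contact_force: [-0.6, -0.1, 0.6]
width: 0.0856
gripper_force: 0.0
```

servo_tool(series="0 0 0 0 0 0 1; 0 0 0 0 0 0 1; 0 0 0 0 0 0 1; 0 0 0 0 0 0 1; 0 0 0 0 0 0 1")

```text
clock: 9.75
position: [0.556, -0.2391, 0.1369]
ee_rot: [0.001, 0.321, 0.947, 0.0]
contact_force: [1.8, 1.3, 0.1]
width: 0.0145
gripper_force: 60.5
```

```bash
python3 -c "
from rig import manip
s=manip.get_state();print(s['position'],s['ee_rot'],s['contact_force'],s['moment'],s['qpos'])"
```

```text
[ 0.55596313 -0.23905091  0.13690346] [6.41822569e-04 3.21002623e-01 9.47078051e-01 2.63907481e-04] [1.77288862 1.26904999 0.13391552] [ 0.05736164 -0.04689197 -0.03036367] [-5.21472374e-01  3.84358181e-01  1.58516888e+00  8.31798812e-04
  1.17090843e+00 -1.43901603e+00]
```

Gripped at 14.5 mm with little side force. I'll try one way first, gently.

servo_tool(series="0 0 0 0 0 4 1; 0 0 0 0 0 8 1; 0 0 0 0 0 12 1; 0 0 0 0 0 15 1; 0 0 0 0 0 15 1")

```text
clock: 10.25
position: [0.5564, -0.2391, 0.1369]
ee_rot: [0.001, 0.442, 0.897, 0.0]
contact_force: [2.0, 0.5, 1.7]
width: 0.0144
gripper_force: 60.7
```

```bash
python3 -c "
from rig import manip
s=manip.get_state();print(s['position'],s['ee_rot'],s['contact_force'],s['moment'],s['qpos'][5],s['effort'][5])"
```

```text
[ 0.55640512 -0.23912247  0.13687538] [1.00584463e-03 4.41777757e-01 8.97123868e-01 4.09474838e-04] [1.95805845 0.49462235 1.66890466] [ 0.20542379 -0.28577058 -0.00955439] -1.177354706749766 0.23229244630783796
```

servo_tool(series="0 0 0 0 0 4 1; 0 0 0 0 0 8 1; 0 0 0 0 0 12 1; 0 0 0 0 0 15 1; 0 0 0 0 0 15 1")

```text
clock: 10.75
position: [0.5564, -0.2391, 0.1369]
ee_rot: [0.001, 0.555, 0.832, 0.001]
contact_force: [1.8, 1.7, 2.1]
width: 0.0147
gripper_force: 60.8
```

```bash
python3 -c "
from rig import manip
s=manip.get_state();print(s['position'],s['ee_rot'],s['contact_force'],s['moment'],s['qpos'][5],s['effort'][5])"
```

```text
[ 0.55637445 -0.23911072  0.13690351] [9.22033243e-04 5.54682870e-01 8.32061166e-01 5.28719368e-04] [1.84216148 1.7178438  2.14987462] [ 0.2343344  -0.40885781  0.0721473 ] -0.916544447341737 0.22560912184417248
```

It turned 30° with no resistance and no widening, so this is the right way. I'll carry on to about 67°.

servo_tool(series="0 0 0 0 0 7.5 1; 0 0 0 0 0 15 1; 0 0 0 0 0 22.5 1; 0 0 0 0 0 30 1; 0 0 0 0 0 37 1")

```text
clock: 11.25
position: [0.5566, -0.239, 0.1369]
ee_rot: [0.001, 0.791, 0.611, 0.001]
contact_force: [2.9, 2.2, 2.8]
width: 0.0149
gripper_force: 60.9
```

servo_tool(series="0 0 0 0 0 0 1; 0 0 -0.003 0 0 0 1; 0 0 -0.006 0 0 0 1; 0 0 -0.01 0 0 0 1; 0 0 -0.01 0 0 0 1")

```text
clock: 11.75
position: [0.5556, -0.2389, 0.1464]
ee_rot: [-0.0, 0.79, 0.613, 0.0]
contact_force: [3.4, 1.8, -0.9]
width: 0.0148
gripper_force: 60.3
```

Free and lifting. I'll raise it to 10 cm.

servo_tool(series="0 0 -0.01 0 0 0 1; 0 0 -0.025 0 0 0 1; 0 0 -0.045 0 0 0 1; 0 0 -0.07 0 0 0 1; 0 0 -0.09 0 0 0 1")

```text
clock: 12.25
position: [0.554, -0.2402, 0.238]
ee_rot: [0.0, 0.79, 0.613, -0.002]
contact_force: [0.9, 0.3, -0.4]
width: 0.0147
gripper_force: 60.5
```

servo_tool(series="0 0 0 0 0 0 1; 0 0 0 0 0 0 1; 0 0 0 0 0 0 1; 0 0 0 0 0 0 1; 0 0 0 0 0 0 1")

```text
clock: 12.75
position: [0.5549, -0.2391, 0.2352]
ee_rot: [-0.001, 0.79, 0.613, -0.001]
contact_force: [1.0, -0.6, 0.2]
width: 0.0148
gripper_force: 60.5
```

```bash
python3 - <<'E'
from h import *
from rig import eyes,manip
for n in ("side","scene"): cv2.imwrite(f"pics/{n}5.png",eyes.get_image(n)[:,:,::-1])
a=cv2.resize(cv2.imread("pics/scene5.png")[40:300,150:450],(400,347));b=cv2.resize(cv2.imread("pics/side5.png")[140:400,130:430],(400,347))
cv2.imwrite("pics/fin.png",np.hstack([a,b]))
E
```

```text
(no output)
```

View pics/fin.png

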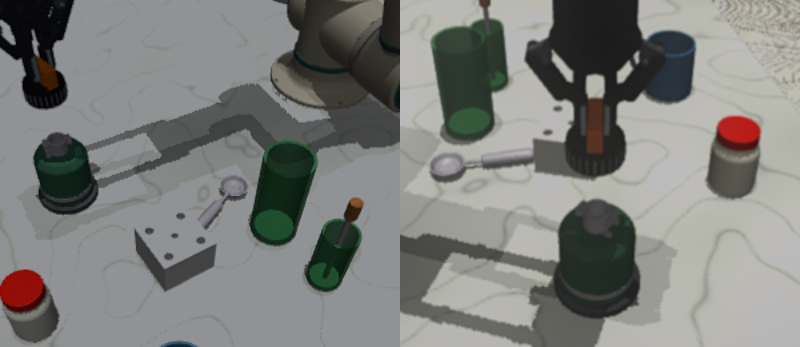

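The cap is held level above the open canister (scene crop (42,85), neck bare at (55,145)). The stirrer stands in the upright glass at (340,240), and the mug, sugar and spoon look undisturbed.

```bash
python3 -c "
from rig import manip
print(manip.sign_off())"
```

```text
the job is handed in; nothing more can be done
None
```

The job is handed in: the stirrer stands knob-up in the slim glass, and the cap (unlocked clockwise seen from above) is held level about 10 cm above the canister; the hand-in did not return a verdict.

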